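# Index the connector stage one turn and lock it

### The arm

A 6-joint arm with a two-finger parallel gripper is mounted at the origin on a cart in front of the work surface, level with it; the furniture and walls round the work are solid. World frame = base frame: x ahead of the robot, y to its left, z up, the work surface at z = 0. Lengths are in m, angles in rad, forces in N, time in s.
With the tool pointing down it reaches from about 0.325 to 0.9 m from the base axis. Payload 3.5 kg.
Tool frame: the origin (TCP) lies at the very end of the fingers, on their centre line; the grasp point (between the pads) lies 19 mm behind it (ctrl.pinch_z is the distance from the TCP to the grasp point, in m); y points along the fingers, x is the direction in which the jaws open and shut, and the axes are right-handed (so a half turn about y gives the same grasp; the last joint's range is limited). The gripper opens to 85 mm and grips with 20 to 120 N. Pads are 22 mm wide; open, the fingers measure 114 mm over their backs; the gripper's body (76 mm by 85 mm) begins 54 mm behind the grasp point. The pads swing forward as they close: fully open they stand 13 mm farther back than shut.
Start: joints at [1.084, 0.276, -0.026, 1.268, 0, 1.467], TCP at [0.234, 0.58, 0.231] pointing down, gripper open.
Joint ranges: [-3.12, 3.12], [-0.85, 1.88], [-1.08, 1.24], [-1.95, 2.15], [-1.57, 1.53], [-3.14, 3.14]. Speed limits (rad/s): [2.57, 2.57, 3.14, 3.14, 3.14, 3.14].

### API

Orientations are given as a 3x3 rotation matrix whose columns are the frame's x, y, z axes.
In Python, from rig import ctrl gives the robot as it stands. The module is installed in compiled form; this text tells all that it offers.
- The arm moves only by the tool carry_out, never from a script. Its argument "moves" is one flat list of numbers, 7 for each row, row after row: the shift along the tool's x, y, z in mm, then the turn, a rotation vector about the tool's x, y, z in degrees, then the opening, from 0 (shut) to 1 (fully open). In form: [tx, ty, tz, wx, wy, wz, claw, tx, ty, tz, wx, wy, wz, claw, ...]. A call has 1 to 8 rows; each row shifts and turns the commanded pose from where the row before left it, along the tool's axes as they then stand; what a row does not reach is not made up. A row lasts 1/8 s, in which the tool goes at most 62.5 mm and 10.7 degrees, less where a joint would pass 70% of its speed; a pose out of reach is approached as far as the arm can. A call is refused whole if a number of a shift passes 62.5 or a number of a turn 10.7, either way. A call with a gripper value outside its range is refused whole. The fingers move at their own pace and stop on an object; the grip force is fixed at half the most. Time passes only in rows, so rows that do not move let the fingers close. It gives the time, the measured TCP pose, the force and the opening at its end, in the units of the state.
- ctrl.get_state(): the state, without advancing time (a new reading comes with each control period).
- ctrl.camera(name): name is "side" or "top" or "wrist"; returns (picture, depth): 480x640x3 uint8, blue, green, red; 480x640 float32, m along the optical axis (not along the pixel's ray), 0 where there is no reading.
- ctrl.camera_model(name): a dict with "fx", "fy", "cx", "cy" (pixels), "R" (3x3) and "t" (3): a world point X has camera coordinates R X + t. Camera axes: x right, y down, z forward; pixel columns grow to the right and rows downward; lengths in m; the calibration is good to about 2 mm. A picture is of the moment at which its call begins: read the wrist's pose just before it. camera_model takes no time and is no camera call; for the wrist camera it gives the pose at the moment of the call.
- ctrl.close_job(): hands the job in, once; it reports no verdict.
The state is a dict: "time_s": time; "qpos": joint angles; "qd": joint speeds; "tau": joint torques, N m; "eef_pos": TCP position; "eef_rot": TCP orientation; "ft_force": force on the tool from outside, world axes, zero at the start; "ft_torque": the same for the moment, N m; "gripper_width": finger opening in m.
Only numpy, scipy, OpenCV 4.12 (cv2) and the standard library are available. Lean on these libraries where they do the work, as an engineer would, in place of code of your own. Each camera call takes 0.05 s, during which the arm holds its last target. There are 200 camera calls.

### The job

Bring the next adapter in front of the inspection probe: with the fingertips, push the stage's hand wheel round clockwise (seen from above) by its upright handle through exactly one turn, so that the handle stands at the index post again. Then push the small lock lever to the right of the wheel round anticlockwise, away from the wheel, to its stop. Only push, never grip the handle or the lever, and leave the loose things lying about as they are.

Things in the scene. Friction and masses are not known exactly. Their poses are not given: they have to be found in the camera images.
- wheel_axis (a point): Point on the upright axis of the hand wheel (black, 122 mm across, three steel spokes), at the height of the top of its rim, 66 mm above the table. Fixed to the stage: x points from the wheel towards rail and probe (roughly away from the robot), y to the stage's left, z up. The base plate, 12 mm thick, reaches from x = -75 to 160 mm and y = -155 to 85 mm; the white housing under the wheel is 40 mm high.
- index_post (a point): Top of the index post, a fixed post 6 mm wide and 55 mm high (lower than the rim) on the base plate just outside the rim, at x = -69 mm, y = 0 from the wheel's axis. The handle stands next to it at the start and after each full turn.
- probe_nose (a point): Tip of the fixed black inspection probe behind the carriage, 58 mm above the table; the probe reaches 122 mm from here along the stage's x and is 77 mm high.
- wheel_handle (a point): Middle of the upright black handle fixed on the wheel's rim, over a spoke: a knob 19 mm across, from the rim (66 mm) to 112 mm above the table, 55 mm from the wheel's axis; this point is 90 mm above the table. It needs about 2.5 N sideways; the wheel stays where it is left.
- wheel (a joint): Angle of the hand wheel (rad), 0 at the start with the handle at the index post, growing clockwise seen from above, not wrapped: one clockwise turn reads 6.283. Range -1 to 9. A turn moves the carriage 30 mm to the stage's left.
- carriage_top (a point): Middle of the top of the carriage, 51 mm above the table; its four blue adapters (13 mm high) stand 30 mm apart in a row along y. The carriage is 60 x 130 mm, 125 mm behind the wheel axis.
- lever_pivot (a point): Point on the upright pivot of the lock lever, 50 mm above the table, at x = 20 mm, y = -125 mm of the stage (to the right of the wheel); fixed to the stage, same axes as wheel_axis.
- lever_grip (a point): Middle of the upright black knob at the free end of the lock lever, 70 mm above the table: 16 mm across, from 55 to 88 mm above the table, 55 mm from the pivot. The steel arm below it lies level, 10 mm thick, 45 to 55 mm above the table.
- lock_lever (a joint): Angle of the lock lever (rad): 0 = unlocked, pointing to the stage's front (-x); it grows anticlockwise seen from above, and meets its stop (locked) at 1.45, pointing to the stage's right (-y), away from the wheel. It starts between 0 and 0.3, needs about 2 N at the knob, and stays where it is left.
- adapter_a: Bystander, leave alone: small green adapter 26x22x13 mm lying loose on the base plate, between the housing and the rail. Origin at the centre of its underside.
- adapter_b: Bystander, leave alone: small green adapter 26x22x13 mm lying loose on the base plate, at the right front of the wheel. Origin at the centre of its underside.
- screwdriver: Bystander, leave alone: small screwdriver, 120 mm, lying on the table in front of the stage. Origin at the centre of its underside.
- stripper: Bystander, leave alone: stripping pliers, 155 mm, lying on the table to the right. Origin at the centre of its underside.
- vial: Bystander, leave alone: clear tube of sleeves, 30 mm across, 75 mm tall, standing on the table to the left. Origin at the centre of its underside.
- cutter: Bystander, leave alone: side cutter, 133 mm, lying on the table to the left. Origin at the centre of its underside.

How it is judged:
On the way, in this order (a step that is already met when the one before it is completed fails the run):
1. the hand wheel has been turned one turn clockwise and stands still (value of joint wheel between 6.083 and 6.483 rad and velocity of joint wheel between -0.05 and 0.05 rad/s), for 0.2 s.
2. then the lock lever is pushed over to its stop (value of joint lock_lever above 1.25 rad), for 0.2 s.
At the end, for the whole second after the job is handed in: The wheel stands one clockwise turn on from its start, within 0.2 rad (1 mm of carriage travel), at rest, and the lock lever stands at its stop (above 1.25 rad) (all of step 1 and value of joint lock_lever above 1.25 rad); the robot touches nothing.
It fails at once if the wheel handle is gripped or pushed hard (over 30 N) (contact force between the fingers and wheel above 30 N).
It fails at once if the lever is gripped or pushed hard (over 30 N) (contact force between the fingers and lock_lever above 30 N).
It fails at once if a bystander is moved more than 20 mm (distance of any of adapter_a, adapter_b, screwdriver, stripper, vial, cutter from where it was at the start of the episode above 0.02 m).
It fails at once if the sleeve tube is tipped (angle between vial's own z axis and vertical above 0.4 rad).
It also fails if it takes over 72 s, if anything falls off the work surface, if the arm or the gripper's body presses on something with over 40 N, if the wrist force passes 120 N, or if a joint passes its speed limit or range.

## Working session

There is one attempt and no reset: what is moved stays moved. The work goes in short steps, Python scripts to look and compute and a tool call to move; the robot and the scene stay as the last step left them, time stands still between calls to the robot, and variables do not carry over. Pictures are saved under pics/ and viewed, on a budget of 10 in all, crops included, one or two more only if the job needs it, and the job is handed in when it is done.

Besides the shell and the picture viewer there is one more tool, called as name(argument=value, ...) on one line, values as JSON. carry_out: Moves the arm, as the interface text tells. Its arguments: {"type":"object","properties":{"moves":{"type":"array"}},"required":["moves"]}

```bash
mkdir -p pics; python3 - <<'E'
from rig import ctrl
import cv2,numpy as np
s=ctrl.get_state();print(s['time_s'],s['eef_pos'],s['eef_rot'].round(3) if hasattr(s['eef_rot'],'round') else s['eef_rot'],s['gripper_width'])
for n in['top','side']:
    p,d=ctrl.camera(n);cv2.imwrite(f'pics/{n}0.png',p);np.save(f'pics/{n}0.npy',d)
    m=ctrl.camera_model(n);print(n,m)
E
```

```text
0.0 [0.23365343 0.57879813 0.23011539] [[ 0.374 -0.001 -0.927]
 [ 0.927 -0.002  0.374]
 [-0.002 -1.     0.   ]] 0.08539510497557623
top {'fx': 458.6794901515288, 'fy': 458.6794901515288, 'cx': 321.74572464394123, 'cy': 233.91483861651463, 'R': array([[ 0.00493186, -0.99987061, -0.01531168],
       [-0.99023634, -0.00275005, -0.13937154],
       [ 0.13931139,  0.01584954, -0.99012177]]), 't': array([-0.02866483,  0.56053107,  1.15255693])}
side {'fx': 572.7454171959037, 'fy': 572.7454171959037, 'cx': 330.4796612068297, 'cy': 241.69203540056154, 'R': array([[ 0.90928495, -0.41553954, -0.0229733 ],
       [-0.20163565, -0.39158573, -0.89777708],
       [ 0.36406586,  0.82096742, -0.4398506 ]]), 't': array([-0.49171798,  0.18425674,  1.30298416])}
```

View pics/top0.png

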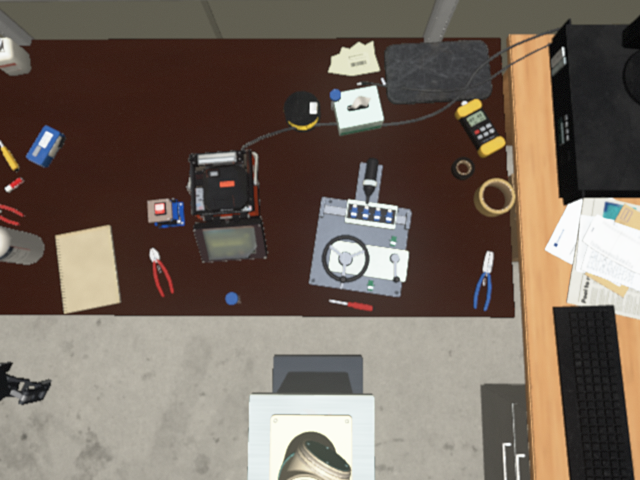

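View pics/side0.png

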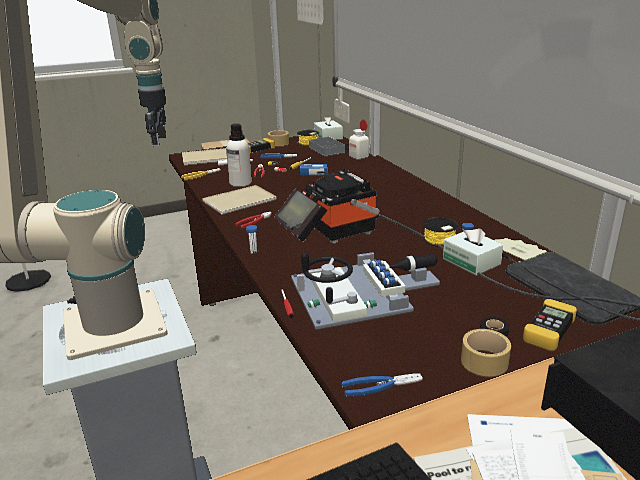

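```bash
python3 - <<'E'
import cv2
a=cv2.imread('pics/top0.png')[150:320,295:425];b=cv2.imread('pics/side0.png')[240:330,270:450]
cv2.imwrite('pics/c1.png',cv2.resize(a,None,fx=3.5,fy=3.5,interpolation=cv2.INTER_CUBIC))
cv2.imwrite('pics/c2.png',cv2.resize(b,None,fx=4.4,fy=4.4,interpolation=cv2.INTER_CUBIC))
E
```

```text
(no output)
```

View pics/c1.png

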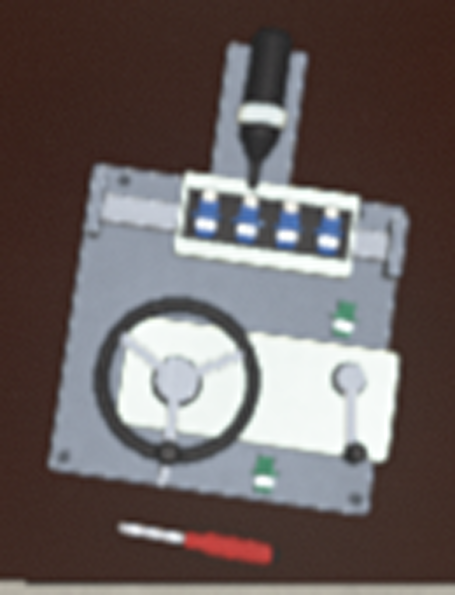

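View pics/c2.png

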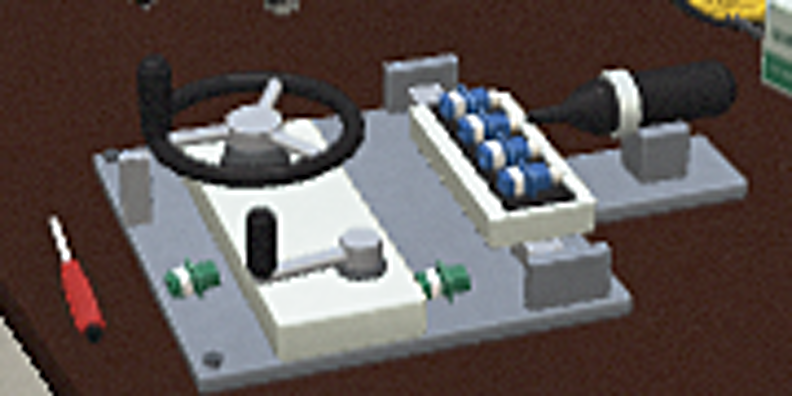

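```bash
cat > h.py <<'E'
import numpy as np
from rig import ctrl
def proj(n,X,m=None):
    m=m or ctrl.camera_model(n); c=np.asarray(X)@m['R'].T+m['t']
    return np.c_[m['fx']*c[:,0]/c[:,2]+m['cx'],m['fy']*c[:,1]/c[:,2]+m['cy']]
def ray(n,uv,z):
    m=ctrl.camera_model(n);d=m['R'].T@np.array([(uv[0]-m['cx'])/m['fx'],(uv[1]-m['cy'])/m['fy'],1]);o=-m['R'].T@m['t']
    return o+d*(z-o[2])/d[2]
def tri(uv1,uv2):
    A=[];b=[]
    for n,uv in(('top',uv1),('side',uv2)):
        m=ctrl.camera_model(n);P=np.c_[np.diag([m['fx'],m['fy'],1])@np.c_[m['R'],m['t']]]
        P[0]+=m['cx']*P[2];P[1]+=m['cy']*P[2]
        for i in(0,1):
            r=P[i]-uv[i]*P[2];A.append(r[:3]);b.append(-r[3])
    return np.linalg.lstsq(np.array(A),np.array(b),rcond=None)[0]
E
python3 - <<'E'
from h import *
from scipy.optimize import least_squares
T=lambda u,v:(295+(u-1.25)/3.5,150+(v-1.25)/3.5); S=lambda u,v:(270+(u-1.7)/4.4,240+(v-1.7)/4.4)
for n,a,b in[('wheel',T(177,380),S(255,130)),('handletop',T(168,453),S(153,60)),('pivot',T(350,375),S(362,237)),('griptop',T(355,453),S(262,212))]:
    print(n,tri(a,b).round(4))
obs=[('top',T(177,380),(0,0,66)),('side',S(255,130),(0,0,66)),
('top',T(95,165),(160,85,12)),('top',T(407,213),(160,-155,12)),('top',T(368,513),(-75,-155,12)),('top',T(50,468),(-75,85,12)),
('side',S(95,155),(-75,85,12)),('side',S(200,382),(-75,-155,12)),('side',S(632,295),(160,-155,12))]
def place(p,q):
    q=np.array(q)/1e3;c,s=np.cos(p[2]),np.sin(p[2]);return np.array([p[0]+c*q[0]-s*q[1],p[1]+s*q[0]+c*q[1],q[2]])
f=lambda p:np.concatenate([proj(n,[place(p,q)])[0]-uv for n,uv,q in obs])
r=least_squares(f,[.45,-.05,0],loss='soft_l1');print(r.x,f(r.x).reshape(-1,2).round(1))
p=r.x;print('pivot',place(p,(20,-125,50)),'post',place(p,(-69,0,55)),'handle0',place(p,(-55,0,112)))
for n,uv,z in[('handletop',T(168,450),.112),('handletop',S(153,60),.112),('grip',T(355,451),.088),('grip',S(262,212),.088)]:
    print(n,ray('top' if uv[1]<290 and uv[0]>340 else 'side',uv,z))
E
```

```text
wheel [ 0.4954 -0.0864  0.0576]
handletop [ 0.4405 -0.0783  0.1101]
pivot [ 0.4991 -0.2116  0.056 ]
griptop [ 0.4431 -0.2106  0.0851]
[ 0.49481389 -0.08755703 -0.14335429] [[ 0.5  0.2]
 [ 0.  -2.8]
 [ 0.2 -0. ]
 [-0.  -1. ]
 [ 0.2  1.1]
 [-0.2  0.3]
 [-0.5 -0.5]
 [-0.1 -1. ]
 [ 0.9  0.4]]
pivot [ 0.49675076 -0.2141321   0.05      ] post [ 0.42652167 -0.07769943  0.055     ] handle0 [ 0.44037806 -0.07969952  0.112     ]
handletop [ 0.44301768 -0.07841765  0.112     ]
handletop [ 0.43884831 -0.08160156  0.112     ]
grip [ 0.44392727 -0.20997679  0.088     ]
grip [ 0.4415003  -0.21517018  0.088     ]
```

carry_out(moves=[-35,0,-28,0,0,0,0,-35,0,-28,0,0,0,0,-35,0,-28,0,0,0,0,-35,0,-28,0,0,0,0,-35,0,-28,0,0,0,0,-35,0,-28,0,0,0,0,-35,0,-28,0,0,0,0,-35,0,-28,0,0,0,0])

```text
time_s: 1.1
eef_pos: [0.3368, 0.2345, 0.231]
eef_rot: [[0.374, -0.0, -0.927], [0.927, -0.0, 0.374], [-0.0, -1.0, 0.0]]
ft_force: [0.2, 1.0, 0.1]
gripper_width: 0.0
```

```bash
python3 -c "
from rig import ctrl
s=ctrl.get_state();print(s)"
```

```text
{'time_s': 1.1, 'qpos': array([ 4.50554017e-01, -1.12088264e-01, -4.52588030e-01,  1.23064495e+00,
       -1.00831113e-04,  8.33987859e-01]), 'qd': array([-0.84943793, -0.24424811, -0.21297898,  0.02213589,  0.00218593,
       -0.83643757]), 'tau': array([  5.01618773, -22.39265442,  28.92160892,   0.24018455,
         0.06222202,   0.56564067]), 'eef_pos': array([0.33676856, 0.23452558, 0.23098216]), 'eef_rot': array([[ 3.74107104e-01, -2.69712958e-04, -9.27385466e-01],
       [ 9.27385448e-01, -2.42479487e-04,  3.74107167e-01],
       [-3.25773502e-04, -9.99999934e-01,  1.59414574e-04]]), 'ft_force': array([0.19507038, 0.9623511 , 0.08461461]), 'ft_torque': array([-1.66650524e-02, -1.85311533e-02,  4.65125326e-05]), 'gripper_width': 2.8377477494377225e-05}
```

carry_out(moves=[-36,4,-28,0,0,0,0,-36,4,-28,0,0,0,0,-36,4,-28,0,0,0,0,-36,4,-28,0,0,0,0,-36,4,-28,0,0,0,0,-36,4,-28,0,0,0,0,-36,4,-28,0,0,0,0,-36,4,-28,0,0,0,0])

```text
time_s: 2.1
eef_pos: [0.4366, -0.1163, 0.1989]
eef_rot: [[0.375, -0.0, -0.927], [0.927, 0.0, 0.375], [0.0, -1.0, 0.0]]
ft_force: [2.1, 0.4, 0.1]
gripper_width: 0.0
```

carry_out(moves=[0,0,0,0,-10.4,0,0,0,0,0,0,-10.4,0,0,0,0,0,0,-10.4,0,0,0,0,0,0,-10.4,0,0,0,0,0,0,-10.4,0,0,0,0,0,0,-10.4,0,0,0,0,0,0,-10.4,0,0,0,0,0,0,-10.4,0,0])

```text
time_s: 3.1
eef_pos: [0.4363, -0.1147, 0.1989]
eef_rot: [[-0.879, -0.001, -0.476], [0.476, 0.0, -0.879], [0.001, -1.0, 0.0]]
ft_force: [0.3, 0.8, -0.5]
gripper_width: -0.0004
```

carry_out(moves=[0,0,0,0,-10.4,0,0,0,0,0,0,-10.4,0,0,0,0,0,0,0,0,0])

```text
time_s: 3.48
eef_pos: [0.4364, -0.1147, 0.1989]
eef_rot: [[-0.99, -0.001, -0.141], [0.141, 0.0, -0.99], [0.001, -1.0, -0.0]]
ft_force: [-0.0, -0.3, 0.5]
gripper_width: -0.0002
```

```bash
cat >> h.py <<'E'
A=np.array([.4945,-.0870]); TH0=np.pi-.1434
def report():
    s=ctrl.get_state();p,R=np.array(s['eef_pos']),np.array(s['eef_rot'])
    d=p[:2]-A
    print('t',s['time_s'],'p',p.round(4),'yaw x',np.degrees(np.arctan2(R[1,0],R[0,0])).round(2),'ft',np.round(s['ft_force'],1),'q1,6',np.round(s['qpos'],2)[[0,5]],'pusher turned deg',np.degrees((TH0-np.arctan2(d[1],d[0]))%(2*np.pi)).round(2),'r',np.hypot(*d).round(4))
    return p,R
def look(tag,box=(315,225,100,80),f=6):
    import cv2
    a,d=ctrl.camera('top');x,y,w,h=box
    cv2.imwrite(f'pics/{tag}.png',cv2.resize(a[y:y+h,x:x+w],None,fx=f,fy=f,interpolation=cv2.INTER_CUBIC))
E
python3 -c "
from h import *
import cv2
report()
a,d=ctrl.camera('wrist');b,_=ctrl.camera('side')
cv2.imwrite('pics/w1.png',np.hstack([cv2.resize(a,(400,300)),cv2.resize(b[190:340,270:470],(400,300))]))"
```

```text
t 3.475 p [ 0.4364 -0.1147  0.1989] yaw x 171.89 ft [-0.  -0.3  0.5] q1,6 [-0.4  -1.83] pusher turned deg 326.27 r 0.0644
```

View pics/w1.png

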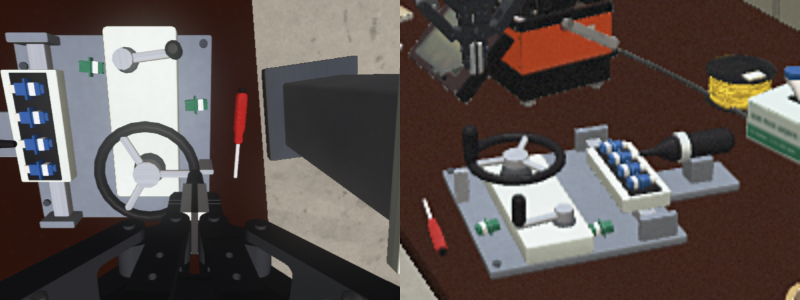

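carry_out(moves=[0,39,0,0,0,0,0,0,39,0,0,0,0,0,0,38,0,0,0,0,0,0,0,0,0,0,0,0,1.5,0,-8,0,0,0,0,0,0,-4,0,0,0,0,0,0,-3,0,0,0,0,0,0,0,0,0,0,0])

```text
time_s: 4.58
eef_pos: [0.438, -0.0998, 0.0841]
eef_rot: [[-0.99, 0.001, -0.139], [0.139, -0.001, -0.99], [-0.001, -1.0, 0.0]]
ft_force: [0.1, -0.7, 0.5]
gripper_width: 0.0001
```

carry_out(moves=[1.4,0,-4.9,0,5,0,0,2.0,0,-6.9,0,7,0,0,2.5,0,-8.9,0,9,0,0,2.5,0,-8.9,0,9,0,0])

```text
time_s: 5.08
eef_pos: [0.4386, -0.0701, 0.0837]
eef_rot: [[-0.784, -0.001, -0.62], [0.62, -0.002, -0.784], [-0.001, -1.0, 0.003]]
ft_force: [-1.8, -2.3, 3.0]
gripper_width: -0.0
```

```bash
python3 -c "
from h import *
report();look('p1')"
```

```text
t 5.075 p [ 0.4386 -0.0701  0.0837] yaw x 141.67 ft [-1.8 -2.3  3. ] q1,6 [-0.3 -1.2] pusher turned deg 8.65 r 0.0584
```

View pics/p1.png

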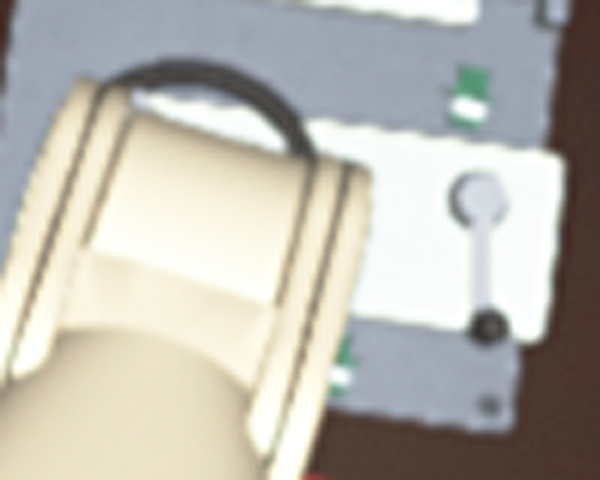

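carry_out(moves=[2.5,0,-8.9,0,9,0,0,2.5,0,-8.9,0,9,0,0,2.5,0,-8.9,0,9,0,0,2.5,0,-8.9,0,9,0,0,2.5,0,-8.9,0,9,0,0,2.5,0,-8.9,0,9,0,0])

```text
time_s: 5.88
eef_pos: [0.4752, -0.0309, 0.083]
eef_rot: [[0.037, -0.003, -0.999], [0.999, 0.001, 0.037], [0.001, -1.0, 0.003]]
ft_force: [-2.9, 0.4, 2.3]
gripper_width: -0.0001
```

```bash
python3 -c "
from h import *
report();look('p2')"
```

```text
t 5.875 p [ 0.4752 -0.0309  0.083 ] yaw x 87.85 ft [-2.9  0.4  2.3] q1,6 [-0.2  -0.16] pusher turned deg 62.84 r 0.0593
```

carry_out(moves=[2.3,0,-8.9,0,9,0,0,2.3,0,-8.9,0,9,0,0,2.4,0,-8.9,0,9,0,0,2.4,0,-8.9,0,9,0,0,2.4,0,-8.9,0,9,0,0,2.4,0,-8.9,0,9,0,0])

```text
time_s: 6.68
eef_pos: [0.5288, -0.0392, 0.0829]
eef_rot: [[0.829, -0.001, -0.559], [0.559, 0.003, 0.829], [0.001, -1.0, 0.003]]
ft_force: [-0.8, 2.0, -0.6]
gripper_width: -0.0
```

```bash
python3 -c "
from h import *
report();look('p3',(315,225,100,80))"
```

```text
t 6.675 p [ 0.5288 -0.0392  0.0829] yaw x 34.0 ft [-0.8  2.  -0.6] q1,6 [-0.2   0.78] pusher turned deg 117.49 r 0.0588
```

View pics/p3.png

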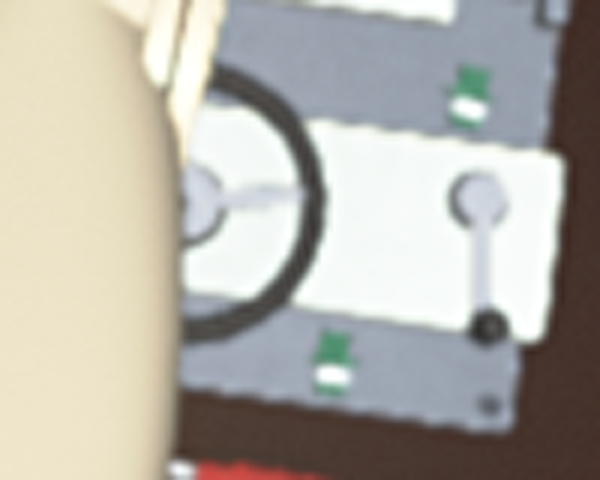

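carry_out(moves=[2.4,0,-8.9,0,9,0,0,2.4,0,-8.9,0,9,0,0,2.4,0,-8.9,0,9,0,0,2.4,0,-8.9,0,9,0,0,2.0,0,-6.9,0,7,0,0,0,0,0,0,0,0,0])

```text
time_s: 7.48
eef_pos: [0.5522, -0.0772, 0.0833]
eef_rot: [[0.988, 0.0, 0.152], [-0.152, -0.0, 0.988], [0.0, -1.0, -0.0]]
ft_force: [0.5, 0.2, -0.6]
gripper_width: 0.0002
```

```bash
python3 -c "
from h import *
report()"
```

```text
t 7.475 p [ 0.5522 -0.0772  0.0833] yaw x -8.72 ft [ 0.5  0.2 -0.6] q1,6 [-0.25  1.47] pusher turned deg 162.17 r 0.0585
```

carry_out(moves=[0,0,7,0,0,0,0,0,0,8,0,0,0,0,0,0,0,0,-10.6,0,0,0,0,0,0,-10.6,0,0,0,0,0,0,-10.6,0,0,0,0,0,0,-10.6,0,0,0,0,0,0,-10.6,0,0,0,0,0,0,-10.6,0,0])

```text
time_s: 8.48
eef_pos: [0.5548, -0.0614, 0.0835]
eef_rot: [[0.572, 0.0, -0.82], [0.82, -0.0, 0.572], [0.0, -1.0, -0.0]]
ft_force: [-0.4, 0.3, -0.0]
gripper_width: 0.0001
```

carry_out(moves=[0,0,0,0,-10.6,0,0,0,0,0,0,-10.6,0,0,0,0,0,0,-10.6,0,0,0,0,0,0,-10.6,0,0,0,0,0,0,-10.6,0,0,0,0,0,0,-10.6,0,0,0,0,0,0,-10.6,0,0,0,0,0,0,-10.6,0,0])

```text
time_s: 9.48
eef_pos: [0.5548, -0.0614, 0.0835]
eef_rot: [[-0.765, 0.0, -0.644], [0.644, -0.0, -0.765], [-0.0, -1.0, -0.0]]
ft_force: [0.1, -0.6, 0.5]
gripper_width: -0.0002
```

carry_out(moves=[0,0,0,0,-10.6,0,0,0,0,0,0,-10.6,0,0,0,0,0,0,-10.6,0,0,0,0,0,0,0,0,0])

```text
time_s: 9.98
eef_pos: [0.5548, -0.0615, 0.0834]
eef_rot: [[-0.988, 0.0, -0.153], [0.153, -0.0, -0.988], [-0.0, -1.0, 0.0]]
ft_force: [-0.0, 0.7, 1.1]
gripper_width: 0.0001
```

```bash
python3 -c "
from h import *
report();look('p4',(315,225,100,80))"
```

```text
t 9.975 p [ 0.5548 -0.0615  0.0834] yaw x 171.19 ft [-0.   0.7  1.1] q1,6 [-0.23 -1.64] pusher turned deg 148.83 r 0.0655
```

View pics/p4.png

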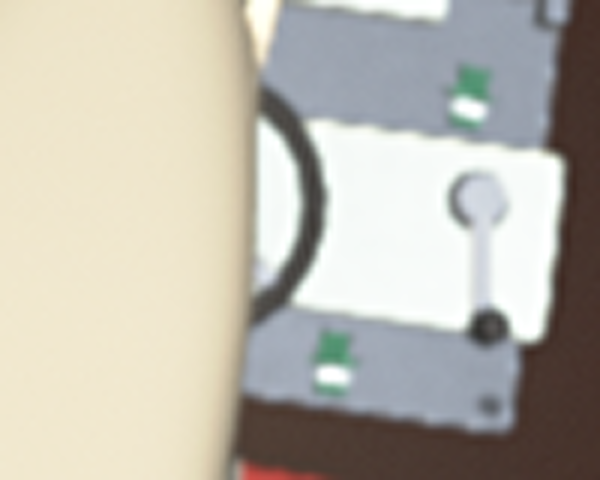

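carry_out(moves=[0,0,8,0,0,0,0,0,0,5,0,0,0,0,0,0,2,0,0,0,0,-1.4,0,4.9,0,5,0,0,-2.4,0,8.9,0,9,0,0,-2.4,0,8.9,0,9,0,0,-2.4,0,8.9,0,9,0,0,-2.4,0,8.9,0,9,0,0])

```text
time_s: 11.02
eef_pos: [0.5455, -0.1167, 0.0832]
eef_rot: [[-0.642, 0.001, -0.767], [0.767, 0.003, -0.642], [0.002, -1.0, -0.002]]
ft_force: [0.7, 3.3, 0.4]
gripper_width: -0.0001
```

```bash
python3 -c "
from h import *
report()"
```

```text
t 11.025 p [ 0.5455 -0.1167  0.0832] yaw x 129.91 ft [0.7 3.3 0.4] q1,6 [-0.33 -1.02] pusher turned deg 202.04 r 0.059
```

carry_out(moves=[-2.4,0,8.9,0,9,0,0,-2.4,0,8.9,0,9,0,0,-2.4,0,8.9,0,9,0,0,-2.4,0,8.9,0,9,0,0,-2.4,0,8.9,0,9,0,0,-2.4,0,8.9,0,9,0,0])

```text
time_s: 11.78
eef_pos: [0.5018, -0.1466, 0.0838]
eef_rot: [[0.244, 0.003, -0.97], [0.97, 0.0, 0.244], [0.001, -1.0, -0.003]]
ft_force: [2.1, 1.0, 0.9]
gripper_width: -0.0002
```

carry_out(moves=[-2.4,0,8.9,0,9,0,0,-2.4,0,8.9,0,9,0,0,-2.4,0,8.9,0,9,0,0,-2.4,0,8.9,0,9,0,0,-2.4,0,8.9,0,9,0,0])

```text
time_s: 12.4
eef_pos: [0.4582, -0.1348, 0.0838]
eef_rot: [[0.859, 0.002, -0.513], [0.513, -0.003, 0.859], [0.0, -1.0, -0.004]]
ft_force: [2.2, -3.0, -0.8]
gripper_width: -0.0003
```

```bash
python3 -c "
from h import *
report();look('p5',(315,225,100,80))"
```

```text
t 12.4 p [ 0.4582 -0.1348  0.0838] yaw x 30.85 ft [ 2.2 -3.  -0.8] q1,6 [-0.42  0.61] pusher turned deg 299.0 r 0.06
```

View pics/p5.png

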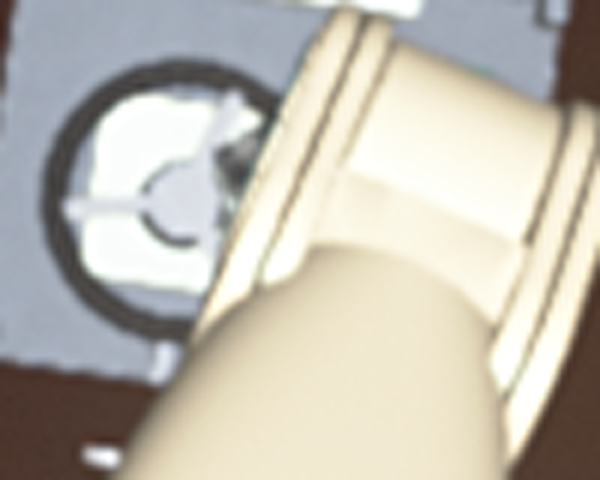

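carry_out(moves=[-2.2,0,8.9,0,9,0,0,-2.2,0,8.9,0,9,0,0,-1.8,0,6.9,0,7,0,0,-1.4,0,4.9,0,5,0,0,-1.2,0,3.9,0,4,0,0,-0.9,0,2.9,0,3,0,0,0,0,0,0,0,0,0,0,0,0,0,0,0,0])

```text
time_s: 13.45
eef_pos: [0.4379, -0.102, 0.0832]
eef_rot: [[0.995, -0.001, 0.1], [-0.1, -0.001, 0.995], [-0.001, -1.0, -0.001]]
ft_force: [-0.7, -3.3, 0.3]
gripper_width: 0.0001
```

```bash
python3 -c "
from h import *
p,R=report();e=np.array([np.cos(TH0),np.sin(TH0)]);t=np.array([np.sin(TH0),-np.cos(TH0)]);d=p[:2]-A;print('radial',d@e,'t',d@t)"
```

```text
t 13.45 p [ 0.4379 -0.102   0.0832] yaw x -5.72 ft [-0.7 -3.3  0.3] q1,6 [-0.37  1.3 ] pusher turned deg 336.94 r 0.0586
radial 0.053879351337995145 t -0.022941548668147006
```

carry_out(moves=[0,0,1,0,0,0,0,0,0,1,0,0,0,0,0,0,0,0,0,0,0,0,0,-10,0,0,0,0,0,0,-10,0,0,0,0,0,-40,0,0,0,0,0,0,-40,0,0,0,0,0,0,0,0,0,0,0,0])

```text
time_s: 14.45
eef_pos: [0.4396, -0.1214, 0.167]
eef_rot: [[0.995, 0.008, 0.101], [-0.101, -0.003, 0.995], [0.008, -1.0, -0.002]]
ft_force: [0.8, 0.1, -0.6]
gripper_width: 0.0001
```

```bash
python3 -c "
from h import *
import cv2
report()
b,_=ctrl.camera('side');a,_=ctrl.camera('wrist')
m=ctrl.camera_model('wrist');print(m)
R=lambda i:cv2.resize(i,(400,300),interpolation=cv2.INTER_CUBIC)
cv2.imwrite('pics/p6.png',np.hstack([R(a),R(b[220:340,290:450])]))"
```

```text
t 14.45 p [ 0.4396 -0.1214  0.167 ] yaw x -5.82 ft [ 0.8  0.1 -0.6] q1,6 [-0.41  1.26] pusher turned deg 319.74 r 0.0647
{'fx': 415.9966689433235, 'fy': 415.9966689433235, 'cx': 310.96236153559187, 'cy': 242.5805122578495, 'R': array([[ 0.99485537, -0.10127583,  0.00244848],
       [-0.09810292, -0.95709518,  0.27266212],
       [-0.02527066, -0.27149958, -0.96210674]]), 't': array([-0.44768923, -0.08910967,  0.2912952 ])}
```

View pics/p6.png

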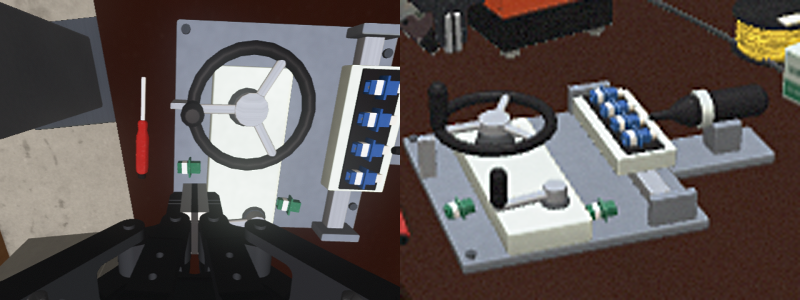

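```bash
python3 -c "
from h import *
hb=ray('wrist',(400,172),.066);rim=ray('wrist',(252*1.6,106*1.6),.066);ht=ray('wrist',(192*1.6,116*1.6),.112);po=ray('wrist',(174*1.6,106*1.6),.055)
for n,v in(('hub',hb),('rim',rim),('ht',ht),('post',po)):print(n,v.round(4))
for c in (hb,rim):
  d=ht-c;print(np.degrees((TH0-np.arctan2(d[1],d[0]))),np.hypot(d[0],d[1]))
e=np.array([np.cos(TH0),np.sin(TH0),0])
print('expected handle0 px',proj('wrist',[[*(A+.055*e[:2]),.112],[*(A+.069*e[:2]),.055],[*A,.066]])/1.6)
m=ctrl.camera_model('side');print(((proj('side',[[*(A+.055*e[:2]),.112],[*(A+.055*e[:2]),.066]])-[290,220])*2.5))
"
```

```text
hub [ 0.4926 -0.0826  0.066 ]
rim [ 0.4945 -0.0815  0.066 ]
ht [ 0.44   -0.0786  0.112 ]
post [ 0.4227 -0.0753  0.055 ]
-3.7888449776453377 0.052774700650202844
-5.16989857450503 0.054570822685347534
expected handle0 px [[192.20682696 116.75253285]
 [177.90058795 107.57840478]
 [252.28762188 112.04667264]]
[[ 36.17316062  81.78877397]
 [ 38.2392156  124.56948264]]
```

carry_out(moves=[6,0,-32,0,0,0,0,6,0,-31,0,0,0,0,0,32,0,0,0,0,0,0,32,0,0,0,0,0,0,30,0,0,0,0,0,0,0,0,0,0,0,0,0,0,-3,0,0,0,0,0,0,-2,0,0,0,0])

```text
time_s: 15.55
eef_pos: [0.4425, -0.1893, 0.0705]
eef_rot: [[0.995, 0.002, 0.101], [-0.101, -0.001, 0.995], [0.002, -1.0, -0.001]]
ft_force: [-0.6, -0.5, 0.0]
gripper_width: 0.0001
```

carry_out(moves=[0,0,-1,0,0,0,0,-1.2,0,-4.8,0,-5,0,0,-1.7,0,-6.7,0,-7,0,0])

```text
time_s: 15.92
eef_pos: [0.4386, -0.2004, 0.0702]
eef_rot: [[0.994, 0.002, -0.113], [0.113, 0.001, 0.994], [0.002, -1.0, 0.001]]
ft_force: [0.6, 2.6, 1.5]
gripper_width: 0.0001
```

```bash
python3 -c "
from h import *
p,R=report();P=np.array([.4967,-.2141]);d=p[:2]-P;print('in tool',d@R[:2,0],d@R[:2,2])"
```

```text
t 15.925 p [ 0.4386 -0.2004  0.0702] yaw x 6.47 ft [0.6 2.6 1.5] q1,6 [-0.56  0.89] pusher turned deg 288.03 r 0.1265
in tool -0.05622895000376634 0.02013260600404807
```

carry_out(moves=[-1.9,0,-6.9,0,-7,0,0,-1.9,0,-6.9,0,-7,0,0,-1.9,0,-6.9,0,-7,0,0,-1.9,0,-6.9,0,-7,0,0,-1.9,0,-6.9,0,-7,0,0,-1.9,0,-6.9,0,-7,0,0])

```text
time_s: 16.68
eef_pos: [0.4437, -0.2419, 0.0698]
eef_rot: [[0.663, -0.0, -0.748], [0.748, 0.001, 0.663], [0.001, -1.0, 0.001]]
ft_force: [-0.7, 2.0, 1.0]
gripper_width: 0.0002
```

carry_out(moves=[-1.9,0,-6.9,0,-7,0,0,-1.9,0,-6.9,0,-7,0,0,-1.9,0,-6.9,0,-7,0,0])

```text
time_s: 17.05
eef_pos: [0.4571, -0.2587, 0.0698]
eef_rot: [[0.351, -0.001, -0.936], [0.936, 0.0, 0.351], [-0.0, -1.0, 0.001]]
ft_force: [-1.8, 0.6, 0.2]
gripper_width: 0.0003
```

```bash
python3 -c "
from h import *
p,R=report();P=np.array([.4967,-.2141]);d=p[:2]-P;print('in tool',d@R[:2,0],d@R[:2,2]);g=p[:2]-.0195*R[:2,2]-P;print('lever est',(np.arctan2(g[1],g[0])-TH0)%(2*np.pi))"
```

```text
t 17.05 p [ 0.4571 -0.2587  0.0698] yaw x 69.44 ft [-1.8  0.6  0.2] q1,6 [-0.64 -0.28] pusher turned deg 274.08 r 0.1757
in tool -0.05566473970789723 0.021428069273309834
lever est 1.320670915215886
```

carry_out(moves=[-0.4,0,-1.3,0,-1.4,0,0,-0.4,0,-1.3,0,-1.4,0,0,-0.4,0,-1.3,0,-1.4,0,0,-0.4,0,-1.3,0,-1.4,0,0])

```text
time_s: 17.55
eef_pos: [0.4619, -0.262, 0.0694]
eef_rot: [[0.261, -0.0, -0.965], [0.965, -0.0, 0.261], [-0.0, -1.0, 0.0]]
ft_force: [-2.7, -0.3, 0.8]
gripper_width: 0.0003
```

carry_out(moves=[-0.2,0,-0.7,0,-0.7,0,0,-0.2,0,-0.7,0,-0.7,0,0])

```text
time_s: 17.8
eef_pos: [0.4632, -0.2628, 0.0693]
eef_rot: [[0.238, -0.0, -0.971], [0.971, -0.0, 0.238], [-0.0, -1.0, 0.0]]
ft_force: [-2.2, -0.9, 1.7]
gripper_width: 0.0003
```

```bash
python3 -c "
from h import *
p,R=report();P=np.array([.4967,-.2141]);g=p[:2]-.0195*R[:2,2]-P;print('lever est',(np.arctan2(g[1],g[0])-TH0)%(2*np.pi))"
```

```text
t 17.8 p [ 0.4632 -0.2628  0.0693] yaw x 76.25 ft [-2.2 -0.9  1.7] q1,6 [-0.64 -0.4 ] pusher turned deg 271.87 r 0.1785
lever est 1.44833394678996
```

One more small press, then back off, rise, and move aside for a check.

carry_out(moves=[0,0,-0.7,0,0,0,0,0,0,-0.7,0,0,0,0])

```text
time_s: 18.05
eef_pos: [0.4646, -0.263, 0.0692]
eef_rot: [[0.239, -0.0, -0.971], [0.971, -0.0, 0.239], [-0.0, -1.0, 0.0]]
ft_force: [-2.8, -1.0, -0.3]
gripper_width: 0.0001
```

carry_out(moves=[0,0,0,0,0,0,0,0,0,8,0,0,0,0,0,0,10,0,0,0,0,0,-40,0,0,0,0,0,0,-50,0,0,0,0,0,0,-50,0,0,0,0,0,-40,0,40,0,0,0,0,-40,0,40,0,0,0,0])

```text
time_s: 19.05
eef_pos: [0.35, -0.3179, 0.2106]
eef_rot: [[0.236, 0.002, -0.972], [0.972, -0.002, 0.236], [-0.002, -1.0, -0.003]]
ft_force: [0.1, -1.0, -0.1]
gripper_width: 0.0002
```

carry_out(moves=[-50,0,0,0,0,0,0,-50,0,0,0,0,0,0,-50,0,0,0,0,0,0,-50,0,0,0,0,0,0,-30,0,0,0,0,0,0,0,0,0,0,0,0,0])

```text
time_s: 19.8
eef_pos: [0.2947, -0.5423, 0.209]
eef_rot: [[0.241, 0.001, -0.971], [0.971, -0.0, 0.241], [-0.0, -1.0, -0.001]]
ft_force: [-1.0, -0.1, 0.3]
gripper_width: -0.0002
```

```bash
python3 -c "
from h import *
import cv2
report()
b,_=ctrl.camera('side');a,_=ctrl.camera('top')
R=lambda i:cv2.resize(i,(400,400),interpolation=cv2.INTER_CUBIC)
cv2.imwrite('pics/p7.png',np.hstack([R(a[190:320,300:430]),R(b[220:340,290:410])]))
e=np.array([np.cos(TH0),np.sin(TH0)])
print((proj('top',[[*A,.066],[*(A+.055*e),.112]])-[300,190])*400/130)"
```

```text
t 19.8 p [ 0.2947 -0.5423  0.209 ] yaw x 76.07 ft [-1.  -0.1  0.3] q1,6 [-1.18 -0.93] pusher turned deg 285.48 r 0.4972
[[139.94020082 210.7779307 ]
 [132.14003931 275.2295435 ]]
```

View pics/p7.png

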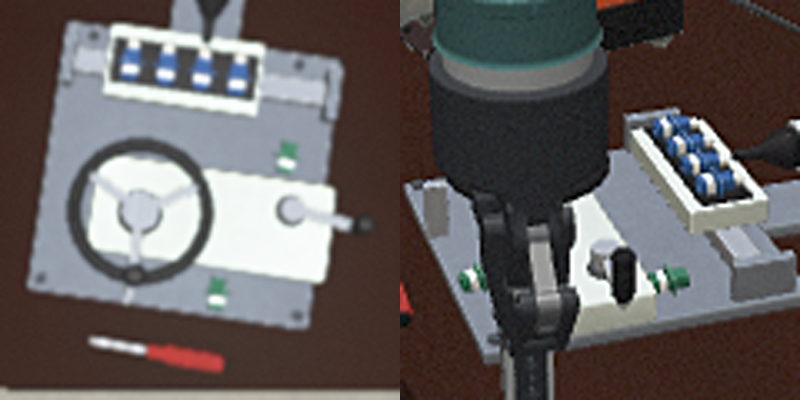

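```bash
python3 -c "
from rig import ctrl
print(ctrl.close_job())"
```

```text
the job is handed in; nothing more can be done
None
```

The wheel has been pushed one full clockwise turn and the lock lever pushed over to about its stop, both with shut fingertips. I handed the job in at about 20 s of the 72 s allowed. No verdict is reported, so what follows is my own checking.

- **Wheel:** I pushed it in two half turns, turning the tool in between. Every force reading on the handle was about 2 to 4 N. In the last top picture the handle is back at the index post, within about 2° of where it started. The carriage has moved one adapter to the left.
- **Lever:** I estimate it at about 1.45 rad from the fingertip position; its direction in the last top picture agrees roughly. I felt no clear force rise at the stop (about 3 N throughout), so only position supports that it is there. Pushed about 1.4 mm further, the fingers still moved freely, so the estimate could be off by a few hundredths of a radian, against the 1.25 needed.
- **Disagreement:** one wrist picture put the wheel's axis about 5 mm to the left of my fitted position. The handle agreed in all three views, so I kept the fit.
- **Loose things:** both green adapters and the screwdriver look unmoved in the last top picture. I did not check the stripper, vial and cutter at the end, but the fingers never went low near them. The arm ended clear of everything.
- **Pictures:** I viewed 10, within the budget.

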